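# Tip the electrode box into its bed and flip the case shut

## Robot

A 6-joint arm with a two-finger parallel gripper is mounted at the origin on the work surface. World frame = base frame: x ahead of the robot, y to its left, z up, the work surface at z = 0. Lengths are in m, angles in rad, forces in N, time in s.
With the tool pointing down it reaches from about 0.35 to 0.975 m from the base axis. Payload 4.9 kg.
Tool frame: the origin (TCP) lies on the front face of the gripper's body, between the roots of the fingers; the fingertips stand 73 mm ahead of it and the grasp point (between the pads) lies 54 mm ahead of it (tip_extent is the distance from the TCP to the fingertips, in m); y points along the fingers, x is the direction in which the jaws open and shut, and the axes are right-handed (so a half turn about y gives the same grasp; the last joint's range is limited). The gripper opens to 85 mm and grips with 20 to 120 N. Pads are 22 mm wide; open, the fingers measure 114 mm over their backs; the gripper's body (76 mm by 85 mm) begins 54 mm behind the grasp point. The pads swing forward as they close: fully open they stand 13 mm farther back than shut.
Start: joints at [1.131, 0.053, 1.613, -0, 1.476, -0.119], TCP at [0.197, 0.593, 0.304] pointing down, gripper open.
Joint ranges: [-3.01, 3.01], [-1.01, 2.22], [0.06, 2.58], [-1.02, 4.17], [0.09, 2.62], [-3.14, 3.14]. Speed limits (rad/s): [2.57, 2.57, 3.14, 3.14, 3.14, 3.14].

## Interface

Orientations are given as a unit quaternion [w, x, y, z].
In Python, from plant import state, grab_frame, camera_info, job_done, tip_extent gives the robot as it stands.
- The arm moves only by the tool carry_out, never from a script. Its argument "rows" is a list that holds one entry, the list of rows, each a list of 7 numbers: the turn, a rotation vector about the world's x, y, z as a fraction of full scale, then the shift along the world's x, y, z as a fraction of full scale, then the finger opening in mm, from 0 to 85.4. A call has 1 to 5 rows; each row shifts and turns the commanded pose from where the row before left it; what a row does not reach is not made up. Full scale, the value 1, is 40 mm for a shift and 4 degrees for a turn. A row lasts 1/10 s, in which the tool goes at most 50 mm and 8.59 degrees, less where a joint would pass 70% of its speed; a pose out of reach is approached as far as the arm can. A call with a number of a shift or a turn outside -1 to 1 is refused whole. A call with a gripper value outside its range is refused whole. The fingers move at their own pace and stop on an object; the grip force is fixed at half the most. Time passes only in rows, so rows that do not move let the fingers close. It gives the time, the measured TCP pose, the force and the opening at its end, in the units of the state.
- state(): the state, without advancing time (a new reading comes with each control period).
- grab_frame(name): name is "side" or "top" or "wrist"; returns the picture (420x560x3 uint8, blue, green, red); there is no depth.
- camera_info(name): a dict with "intrinsics" (3x3 intrinsics, pixels), "xyz" and "rotation" of the camera in the world; the wrist camera has in their place "tool_from_camera" (4x4, takes a point from camera to tool coordinates, whose origin is the TCP and whose axes are the tool frame's). Camera axes: x right, y down, z forward; pixel columns grow to the right and rows downward; lengths in m; the calibration is good to about 2 mm. A picture is of the moment at which its call begins: read the wrist's pose just before it. camera_info takes no time and is no camera call.
- job_done(): hands the job in, once; it reports no verdict.
The state is a dict: "time": time; "joint_pos": joint angles; "joint_vel": joint speeds; "joint_efforts": joint torques, N m; "tool_pos": TCP position; "tool_rot": TCP orientation; "contact_force": force on the tool from outside, world axes, zero at the start; "ft_torque": the same for the moment, N m; "gripper_width": opening from 0.0 (shut) to 1.0 (fully open).
Only numpy, scipy, OpenCV 4.12 (cv2) and the standard library are available. Lean on these libraries where they do the work, as an engineer would, in place of code of your own. Each camera call takes 0.05 s, during which the arm holds its last target.

## Task

Pack up the open instrument case on the bench without picking anything up. First push over the slim white box that stands on end in the case, so that it tips along its narrow bed and lies flat in it; then, pushing only on the outside of the open lid, swing the lid over and press it fully shut. Do not lift the box or take hold of the lid, and leave the other things in the case and around it where they are.

Things in the scene. Friction and masses are not known exactly. Their poses are not given: they have to be found in the camera images.
- case: Grey hard carrying case, fixed to the bench, 300 (its x) x 190 (its y) x 55 mm high without lid, walls 8 mm. Origin: centre of its underside, at bench height; z up; x along its long side, roughly away from the robot. Inner floor at z = 10 mm, rim at 55 mm. Lid hinged along the +y rim; carrying handle on the -y side, 23 mm out. Two beds run along x: a narrow one on the -y side, a wide one.
- bed (a point): Centre of the floor of the narrow bed, at (0, -54, 10) mm in the case's frame, same axes. The bed is 284 mm long (x) and 66 mm wide (y), between the outer wall (rim 45 mm above the bed's floor) and a 6 mm thick divider (25 mm above it).
- lid (a joint): Opening angle of the lid, rad: 0 = shut flat on the rim, 1.57 = upright, starts at 1.75 to 2.0 (leaning back outwards). Stiff friction hinge: the lid stays where it is left and must be pushed all the way down, with about 1 to 5 N at its free edge. End stops at 0 and 2.1.
- lid_hinge (a point): Middle of the lid's hinge axis, at (0, 95, 55) mm in the case's frame. Turns with the lid: x along the hinge (the case's x), the lid extends 190 mm along -y, z points out of its outer face (up when shut). The outer face lies 20 mm from the axis along z (a raised panel in look only, 1 mm more). Lid 300 mm long, shell 14 mm thick.
- lid_edge (a point): Middle of the lid's free edge, at (0, -190, 13) mm in the frame of lid_hinge, same axes. Outer face 7 mm further along z. The inner face carries a dark foam lining, 288 x 178 mm, 5 mm thick, that the fingers must not press on.
- slimbox: Slim closed white plastic box with a grey seam, 34 (its x) x 50 (its y) x 150 mm (its z), 0.15 to 0.31 kg, loose, standing on end in the narrow bed near its -x end. Origin: centre of the end it stands on; z along its length, up at first; x within 0.08 rad of the case's x. It has room to lie only if its top falls to the case's +x. Pushed high on its -x face it tips, it does not slide.
- slimbox_mid (a point): Centre of the slim box, 75 mm from its foot, axes as slimbox.
- foot_far (a point): Middle of the foot edge of the slim box on its +x side (the edge about which it tips), at (17, 0, 0) mm in its frame. Floor of the bed is 10 mm above the bench.
- foot_near (a point): Middle of the foot edge of the slim box on its -x side, at (-17, 0, 0) mm in its frame.
- jar: Bystander: small amber jar, diameter 40, 38 mm high, standing in the wide bed of the case. Origin: centre of its underside.
- refblock: Bystander: dark steel block 60 x 40 x 25 mm lying in the wide bed of the case. Origin: centre of its underside.
- beaker: Bystander: glass beaker, diameter 70, 85 mm high, on the bench about 100 mm beside the case's handle side. Origin: centre of its underside.
- washbottle: Bystander: white wash bottle, diameter 68, 160 mm high, with a thin spout up to 200 mm. Origin: centre of its underside.
- amber: Bystander: amber reagent bottle, diameter 60, 130 mm high. Origin: centre of its underside.
- carton: Bystander: cardboard carton 170 x 75 x 55 mm, lying. Origin: centre of its underside.
- calculator: Bystander: pocket calculator 140 x 70 x 14 mm, lying. Origin: centre of its underside.
Mind the look-alikes: they are no part of the job. Leave any orange or turquoise look-alike of the slimbox alone.

How it is judged:
By the outcome, as a careful person would: the job done as asked, in the order asked, and still so for the second after the job is handed in, with the robot touching nothing.
It also fails if it takes over 51 s, if anything falls off the work surface, if the arm or the gripper's body presses on something with over 40 N, if the wrist force passes 120 N, or if a joint passes its speed limit or range.

## Working session

There is one attempt and no reset: what is moved stays moved. The work goes in short steps, Python scripts to look and compute and a tool call to move; the robot and the scene stay as the last step left them, time stands still between calls to the robot, and variables do not carry over. Pictures are saved under pics/ and viewed, and the job is handed in when it is done.

Besides the shell and the picture viewer there is one more tool, called in YAML: its name, and indented under it one key for each argument. carry_out: Moves the arm, as the interface text tells. Shift numbers are shares of 40 mm and turn numbers shares of 4 degrees, none past 1 either way. Its arguments: {"type":"object","properties":{"rows":{"type":"array"}},"required":["rows"]}

```bash
mkdir -p pics; ls; python3 - <<'E'
from plant import *
import cv2,numpy as np
print(state()); print(tip_extent)
for n in ("side","top","wrist"):
    cv2.imwrite(f"pics/{n}0.png",grab_frame(n)); print(n,camera_info(n))
E
```

```text
pics
{'time': 0.0, 'joint_pos': array([ 1.13098355e+00,  5.33814524e-02,  1.61430163e+00,  1.69737882e-06,
        1.47600411e+00, -1.18987180e-01]), 'joint_vel': array([-5.86962790e-04,  1.50105209e-05,  2.66103830e-04,  2.82956793e-03,
       -9.44296278e-04, -1.76419815e-03]), 'joint_efforts': array([ 7.76980869e-04, -3.93667710e+01, -3.70184541e+01, -1.27832055e-05,
        6.74498384e-03, -1.27276451e-05]), 'tool_pos': array([0.19688112, 0.59267804, 0.30264306]), 'tool_rot': array([-0.5730849 ,  0.57380169,  0.41306956, -0.41436561]), 'contact_force': array([-0.2448326 , -0.12707689, -0.58007395]), 'ft_torque': array([-0.02798929, -0.02696172, -0.02927958]), 'gripper_width': 1.0048312371201116}
0.0726
side {'intrinsics': array([[435.68786616,   0.        , 282.71135764],
       [  0.        , 435.68786616, 206.0379986 ],
       [  0.        ,   0.        ,   1.        ]]), 'xyz': array([ 0.36588848, -0.79745736,  0.84161418]), 'rotation': array([-0.39575255,  0.91438167, -0.07605605,  0.03875   ])}
top {'intrinsics': array([[415.03303814,   0.        , 279.86131391],
       [  0.        , 415.03303814, 206.57528692],
       [  0.        ,   0.        ,   1.        ]]), 'xyz': array([0.30225287, 0.02403861, 1.13503165]), 'rotation': array([-0.0564544 ,  0.70471555, -0.70315819,  0.07587794])}
wrist {'intrinsics': array([[374.88611751,   0.        , 277.3308403 ],
       [  0.        , 374.88611751, 209.24952059],
       [  0.        ,   0.        ,   1.        ]]), 'tool_from_camera': array([[ 9.99999730e-01, -6.27188782e-04, -3.82436591e-04,
        -3.31229367e-04],
       [ 2.00064151e-04, -2.68403383e-01,  9.63306589e-01,
        -7.01011937e-02],
       [-7.06822361e-04, -9.63306405e-01, -2.68403185e-01,
         6.90116512e-02],
       [ 0.00000000e+00,  0.00000000e+00,  0.00000000e+00,
         1.00000000e+00]])}
```

View pics/side0.png

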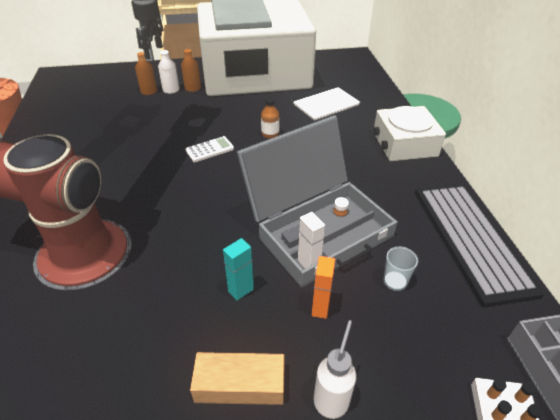

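View pics/top0.png

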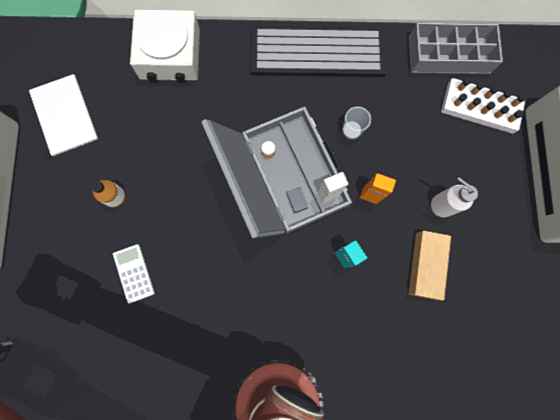

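The side view shows the white box standing in the case at about (311,242). The turquoise look-alike (238,270) and the orange one (323,288) stand on the bench outside it. I'll check this in enlarged crops.

```bash
python3 - <<'E'
import cv2,numpy as np
a=cv2.imread("pics/top0.png")[95:245,190:400]; cv2.imwrite("pics/top0c.png",cv2.resize(a,None,fx=3.8,fy=3.8,interpolation=cv2.INTER_CUBIC))
a=cv2.imread("pics/side0.png")[110:330,220:430]; cv2.imwrite("pics/side0c.png",cv2.resize(a,None,fx=2.7,fy=2.7,interpolation=cv2.INTER_CUBIC))
E
```

```text
(no output)
```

View pics/top0c.png

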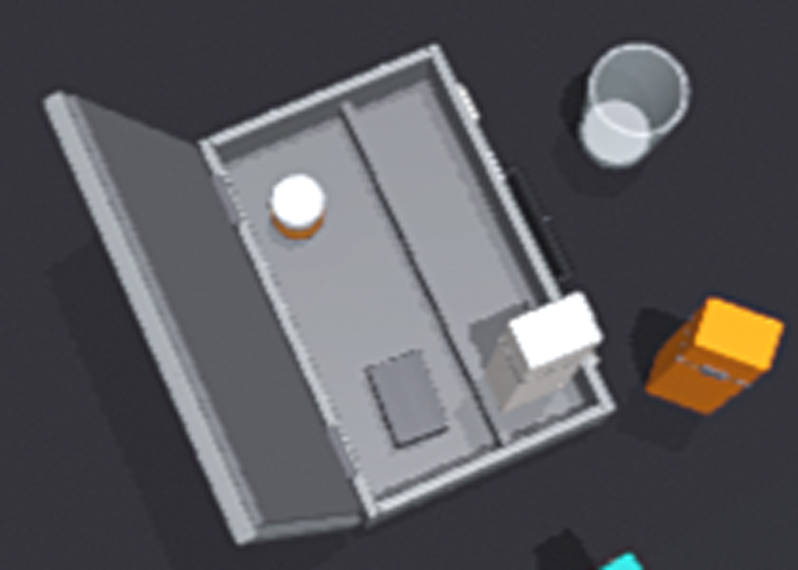

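View pics/side0c.png

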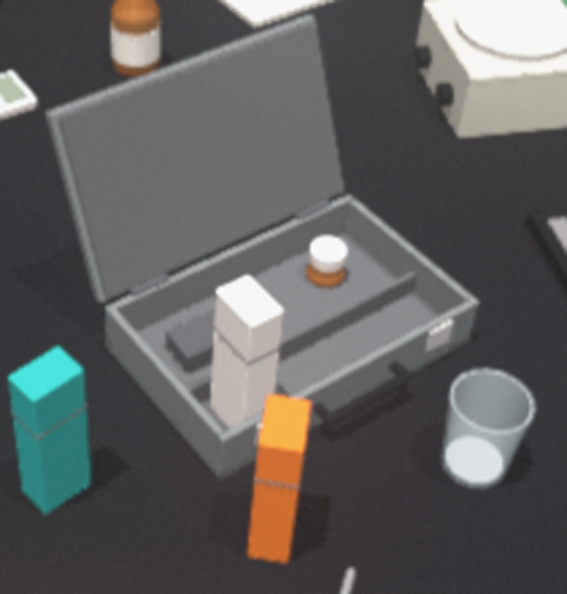

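The enlarged crops confirm it: the only white box standing inside the case's narrow bed is at top-crop (555,330). The orange and turquoise ones are outside. Next I measure the rim, the box top and the lid edge from the top view, with a check in the side view.

```bash
cat > h.py <<'E'
import numpy as np
from scipy.spatial.transform import Rotation as R
from plant import *
def cam(n):
    c=camera_info(n)
    q=c["rotation"]
    return c["intrinsics"],np.array(c["xyz"]),R.from_quat(np.r_[q[1:],q[0]]).as_matrix()
def ray(n,p):
    K,t,M=cam(n); d=M@np.linalg.solve(K,[p[0],p[1],1]); return t,d
def onz(n,p,z):
    t,d=ray(n,p); return t+d*(z-t[2])/d[2]
def tri(p,q):  # top,side
    t1,d1=ray("top",p);t2,d2=ray("side",q)
    A=np.stack([d1,-d2],1);s=np.linalg.lstsq(A,t2-t1,rcond=None)[0]
    a=t1+d1*s[0];b=t2+d2*s[1]; return (a+b)/2,np.linalg.norm(a-b)
def proj(n,X):
    K,t,M=cam(n); u=K@(M.T@(np.array(X)-t)); return u[:2]/u[2]
T=lambda x,y:(x/3.8+190-.37,y/3.8+95-.37)
S=lambda x,y:(x/2.7+220-.3,y/2.7+110-.3)
E
python3 - <<'E'
from h import *
np.set_printoptions(precision=4,suppress=True)
c={"mm":((613,407),(222,475)),"pm":((435,46),(477,302)),"mp":((370,522),(107,308)),"pp":((203,143),(350,198))}
P={}
for k,(a,b) in c.items():
    P[k]=onz("top",T(*a),.055); print(k,P[k],onz("side",S(*b),.055),tri(T(*a),S(*b)))
for a,b in (("mm","pm"),("mp","pp"),("mm","mp"),("pm","pp")):
    d=P[b]-P[a]; print(a,b,np.linalg.norm(d),np.degrees(np.arctan2(d[1],d[0])))
print("ctr",sum(P.values())/4)
print("box")
for a in ((575,293),(600,340),(530,368),(508,322)): print(onz("top",T(*a),.16))
for a in ((245,277),(282,314),(249,334),(215,293)): print(onz("side",S(*a),.16))
print("lid",tri(T(66,93),S(312,15)),tri(T(257,532),S(50,115)))
print("bench beaker", onz("side",S(490,420),.085))
E
```

```text
mm [ 0.5212 -0.1956  0.055 ] [ 0.5149 -0.232   0.055 ] (array([ 0.5257, -0.2034,  0.016 ]), np.float64(0.00670366148944478))
pm [ 0.7901 -0.0734  0.055 ] [ 0.7935 -0.0748  0.055 ] (array([ 0.7926, -0.0737,  0.0533]), np.float64(0.0031373265072196714))
mp [ 0.4395 -0.0245  0.055 ] [ 0.4472 -0.0269  0.055 ] (array([ 0.4436, -0.0246,  0.0521]), np.float64(0.007584435490506729))
pp [0.7136 0.0949 0.055 ] [0.7172 0.0917 0.055 ] (array([0.7168, 0.095 , 0.0516]), np.float64(0.0035588911265233454))
mm pm 0.29534858119688295 24.44172113312564
mp pp 0.2990123292548242 23.524764241534072
mm mp 0.18961868200949844 115.55044208457515
pm pp 0.18479802227564363 114.45523711010482
ctr [ 0.6161 -0.0496  0.055 ]
box
[ 0.5745 -0.1521  0.16  ]
[ 0.5436 -0.1673  0.16  ]
[ 0.525 -0.122  0.16 ]
[ 0.555  -0.1085  0.16  ]
[ 0.5548 -0.1121  0.16  ]
[ 0.5751 -0.159   0.16  ]
[ 0.5439 -0.1765  0.16  ]
[ 0.5263 -0.1267  0.16  ]
lid (array([0.6785, 0.1665, 0.2312]), np.float64(0.0017787129695454467)) (array([0.4114, 0.0486, 0.2267]), np.float64(0.00044350189773703066))
bench beaker [ 0.7386 -0.235   0.085 ]
```

```bash
python3 - <<'E'
from h import *
np.set_printoptions(precision=4,suppress=True)
q=state()["tool_rot"]; M=R.from_quat(np.r_[q[1:],q[0]]).as_matrix(); print(M)
c=np.array([.617,-.05]);a=np.radians(24.2);ex=np.array([np.cos(a),np.sin(a)]);ey=np.array([-ex[1],ex[0]])
# predicted reprojection check
for x,y in((-.15,-.095),(.15,-.095),(-.15,.095),(.15,.095)):
    X=np.r_[c+ex*x+ey*y,.055]; print(proj("top",X),proj("side",X))
print([ (T(*a)) for a in((613,407),(435,46),(370,522),(203,143))])
z=[np.degrees(np.arctan2(M[1,i],M[0,i]))-24.2 for i in(0,2)];print("tool x,z heading rel. case",z)
for n,x,y in (("prebox",-.165,-.0545),("prelid",0,.23)): print(n,c+ex*x+ey*y)
print(ex*.04/.04,ey)
E
```

```text
[[ 0.3153 -0.0007 -0.949 ]
 [ 0.949  -0.0015  0.3153]
 [-0.0016 -1.      0.0002]]
[351.9311 202.5154] [300.733  273.3528]
[304.7394 105.8508] [396.1661 221.6951]
[287.1277 231.3207] [256.9038 223.4693]
[241.8566 131.8116] [347.8876 181.6704]
[(350.9457894736842, 201.73526315789474), (304.1036842105263, 106.73526315789474), (286.99842105263156, 231.99842105263158), (243.05105263157895, 132.26157894736843)]
tool x,z heading rel. case [np.float64(47.423446965354614), np.float64(137.42343000120258)]
prebox [ 0.4888 -0.1673]
prelid [0.5227 0.1598]
[0.9121 0.4099] [-0.4099  0.9121]
```

carry_out:
  rows:
    - [[0, 0, -1, 0.2, -0.5, 0.55, 0], [0, 0, -1, 0.2, -0.5, 0.55, 0], [0, 0, -1, 0.2, -0.5, 0.55, 0], [0, 0, -1, 0.2, -0.5, 0.55, 0], [0, 0, -1, 0.2, -0.5, 0.55, 0]]

```text
time: 0.65
tool_pos: [0.2372, 0.4921, 0.4143]
tool_rot: [-0.637, 0.637, 0.307, -0.307]
contact_force: [0.2, 0.3, -0.2]
gripper_width: 0.145
```

carry_out:
  rows:
    - [[0, 0, -1, 0.37, -0.97, 0, 0], [0, 0, -1, 0.37, -0.97, 0, 0], [0, 0, -1, 0.37, -0.97, 0, 0], [0, 0, -1, 0.37, -0.97, 0, 0], [0, 0, -1, 0.37, -0.97, 0, 0]]

```text
time: 1.15
tool_pos: [0.3111, 0.2975, 0.4136]
tool_rot: [-0.681, 0.681, 0.192, -0.192]
contact_force: [0.3, -0.6, -0.3]
gripper_width: 0.003
```

carry_out:
  rows:
    - [[0, 0, -1, 0.37, -0.97, 0, 0], [0, 0, -0.85, 0.37, -0.97, 0, 0], [0, 0, 0, 0.37, -0.97, 0, 0], [0, 0, 0, 0.37, -0.97, 0, 0], [0, 0, 0, 0.37, -0.97, 0, 0]]

```text
time: 1.65
tool_pos: [0.3851, 0.1035, 0.4138]
tool_rot: [0.691, -0.691, -0.149, 0.148]
contact_force: [0.4, 0.9, -0.2]
gripper_width: -0.002
```

carry_out:
  rows:
    - [[0, 0, 0, 0.37, -0.97, 0, 0], [0, 0, 0, 0.37, -0.97, 0, 0], [0, 0, 0, 0.37, -0.97, 0, 0], [0, 0, 0, 0.37, -0.97, 0, 0], [0, 0, 0, 0.37, -0.97, 0, 0]]

```text
time: 2.15
tool_pos: [0.4592, -0.0907, 0.4136]
tool_rot: [0.691, -0.691, -0.148, 0.148]
contact_force: [0.5, 0.6, 1.0]
gripper_width: -0.003
```

carry_out:
  rows:
    - [[0, 0, 0, 0.37, -0.95, 0, 0], [0, 0, 0, 0.37, -0.95, 0, 0], [0, 0, 0, 0, 0, -1, 0], [0, 0, 0, 0, 0, -1, 0], [0, 0, 0, 0, 0, -1, 0]]

```text
time: 2.65
tool_pos: [0.4885, -0.1653, 0.2923]
tool_rot: [-0.691, 0.691, 0.148, -0.148]
contact_force: [-0.4, 0.0, -0.3]
gripper_width: 0.001
```

carry_out:
  rows:
    - [[0, 0, 0, 0, 0, -1, 0], [0, 0, 0, 0, 0, -1, 0], [0, 0, 0, 0, 0, -0.25, 0]]

```text
time: 2.95
tool_pos: [0.4858, -0.1635, 0.1981]
tool_rot: [0.694, -0.689, -0.146, 0.151]
contact_force: [-0.1, 0.4, 0.3]
gripper_width: 0.001
```

```bash
python3 - <<'E'
from h import *
import cv2
for n,b in (("top",(95,190)),("side",(150,220))):
    f=grab_frame(n); a=f[b[0]:b[0]+170,b[1]:b[1]+210]; cv2.imwrite(f"pics/{n}1.png",cv2.resize(a,None,fx=3.5,fy=3.5,interpolation=cv2.INTER_CUBIC))
print(state()["tool_pos"])
E
```

```text
[ 0.48765051 -0.16439256  0.20200972]
```

View pics/top1.png

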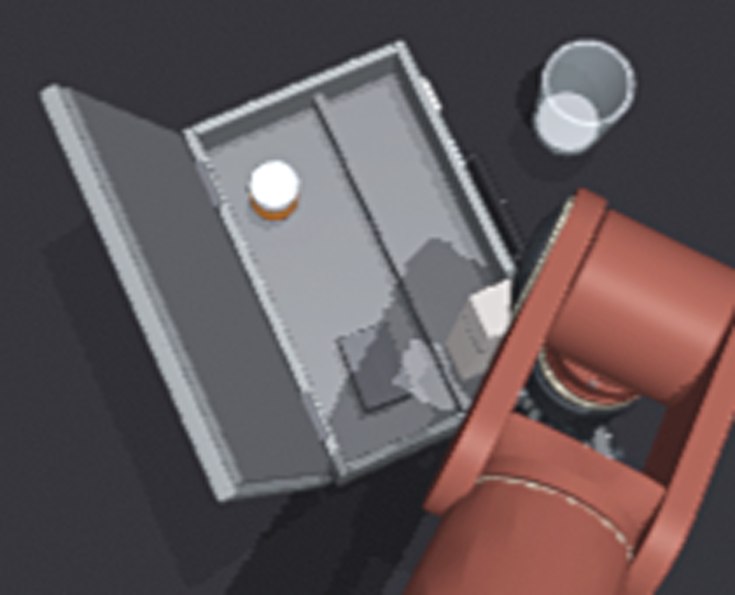

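View pics/side1.png

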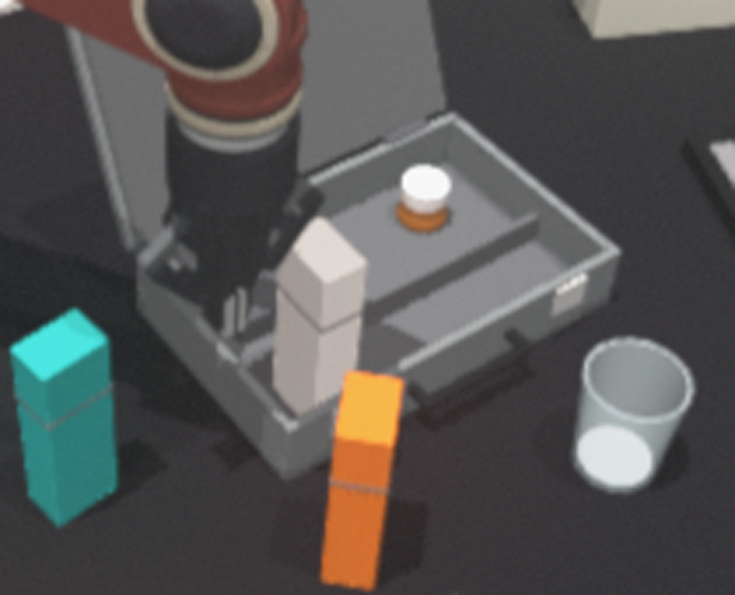

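carry_out:
  rows:
    - [[0, 0, 0, 0.25, 0.04, 0, 0], [0, 0, 0, 0.25, 0.1, 0, 0], [0, 0, 0, 0.23, 0.1, 0, 0], [0, 0, 0, 0.23, 0.1, 0, 0], [0, 0, 0, 0.23, 0.1, 0, 0]]

```text
time: 3.55
tool_pos: [0.5376, -0.1469, 0.2046]
tool_rot: [-0.691, 0.692, 0.149, -0.148]
contact_force: [0.3, 0.2, -0.0]
gripper_width: 0.001
```

carry_out:
  rows:
    - [[0, 0, 0, 0.18, 0.08, 0, 0], [0, 0, 0, 0.18, 0.08, 0, 0], [0, 0, 0, 0, 0, 0, 0]]

```text
time: 3.85
tool_pos: [0.5514, -0.1404, 0.2038]
tool_rot: [0.691, -0.691, -0.149, 0.149]
contact_force: [-1.2, 0.3, 0.2]
gripper_width: 0.0
```

```bash
python3 - <<'E'
from h import *
import cv2
for n,b in (("side",(150,220)),):
    f=grab_frame(n); a=f[b[0]:b[0]+170,b[1]:b[1]+210]; cv2.imwrite(f"pics/{n}2.png",cv2.resize(a,None,fx=3.5,fy=3.5,interpolation=cv2.INTER_CUBIC))
print(state()["tool_pos"])
E
```

```text
[ 0.55092866 -0.14065289  0.20372637]
```

View pics/side2.png

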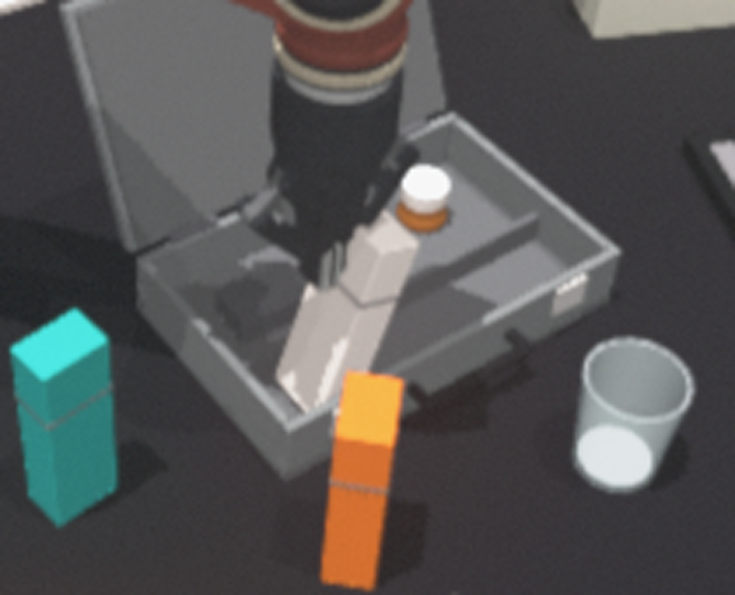

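The box is tipping nicely towards the case's +x, and its foot has not moved. I'll push a little further.

carry_out:
  rows:
    - [[0, 0, 0, 0.18, 0.08, 0, 0], [0, 0, 0, 0.18, 0.08, 0, 0], [0, 0, 0, 0.18, 0.08, 0, 0], [0, 0, 0, 0.18, 0.08, 0, 0], [0, 0, 0, 0, 0, 0, 0]]

```text
time: 4.4
tool_pos: [0.5803, -0.1277, 0.204]
tool_rot: [-0.691, 0.691, 0.149, -0.148]
contact_force: [0.7, 0.6, -1.0]
gripper_width: 0.0
```

carry_out:
  rows:
    - [[0, 0, 0, 0, 0, 0, 0], [0, 0, 0, 0, 0, 0.5, 0], [0, 0, 0, 0, 0, 1, 0], [0, 0, 0, 0, 0, 1, 0], [0, 0, 0, 0, 0, 1, 0]]

```text
time: 4.9
tool_pos: [0.5789, -0.1281, 0.3451]
tool_rot: [0.691, -0.691, -0.148, 0.148]
contact_force: [0.5, -0.5, -1.0]
gripper_width: -0.003
```

```bash
python3 - <<'E'
from h import *
import cv2
for n,b in (("side",(150,220)),):
    f=grab_frame(n); a=f[b[0]:b[0]+170,b[1]:b[1]+210]; cv2.imwrite(f"pics/{n}3.png",cv2.resize(a,None,fx=3.5,fy=3.5,interpolation=cv2.INTER_CUBIC))
print(state()["tool_pos"])
E
```

```text
[ 0.58114289 -0.1288782   0.35438908]
```

View pics/side3.png

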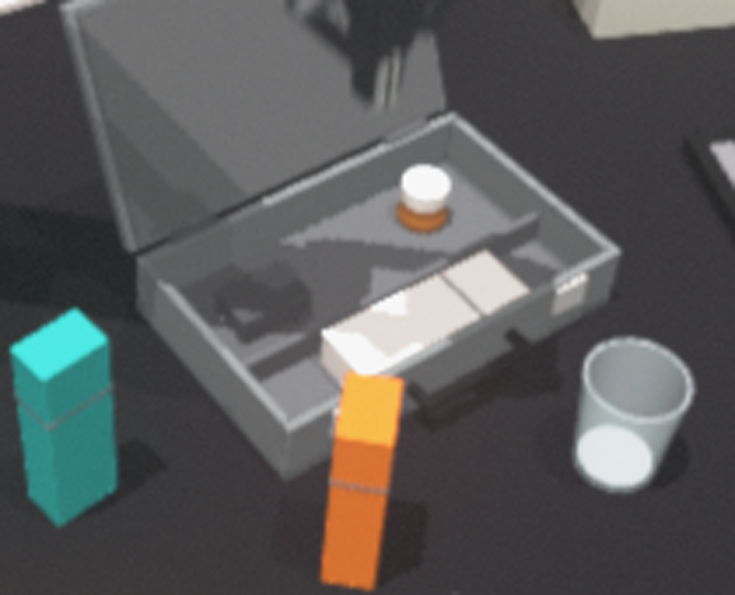

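carry_out:
  rows:
    - [[0, 0, 0, -0.1, 0.5, 0.6, 0], [0, 0, 0, -0.15, 0.75, 0.6, 0], [0, 0, 0, -0.2, 1, 0, 0], [0, 0, 0, -0.2, 1, 0, 0], [0, 0, 0, -0.2, 1, 0, 0]]

```text
time: 5.45
tool_pos: [0.5448, 0.043, 0.3921]
tool_rot: [-0.691, 0.692, 0.148, -0.148]
contact_force: [0.5, 0.2, -0.9]
gripper_width: 0.001
```

carry_out:
  rows:
    - [[0, 0, 0, -0.2, 1, 0, 0], [0, 0, 0, -0.2, 1, 0, 0], [0, 0, 0, -0.2, 1, 0, 0], [0, 0, 0, -0.2, 0, 0, 0], [0, 0, 0, 0, 0, 0, 0]]

```text
time: 5.95
tool_pos: [0.5126, 0.1625, 0.3918]
tool_rot: [-0.691, 0.691, 0.149, -0.149]
contact_force: [0.8, 0.0, 0.4]
gripper_width: -0.005
```

```bash
python3 - <<'E'
from h import *
import cv2
print(state()["tool_pos"])
f=grab_frame("top"); a=f[95:265,190:400]; cv2.imwrite(f"pics/top4.png",cv2.resize(a,None,fx=3.5,fy=3.5,interpolation=cv2.INTER_CUBIC))
E
```

```text
[0.51264543 0.16246914 0.39176616]
```

View pics/top4.png

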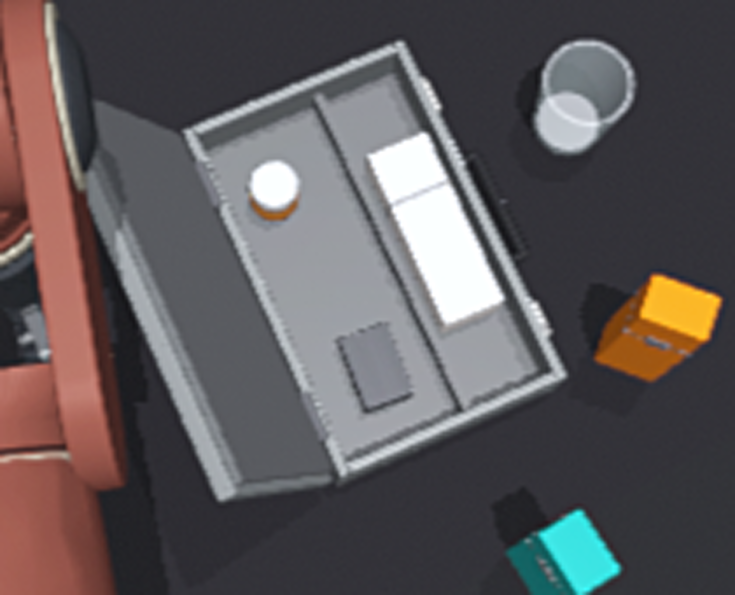

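The box lies flat in the narrow bed, with the outline at crop (367..502,132..325). Jar and steel block haven't moved. Now the lid: I descend behind its outer face.

carry_out:
  rows:
    - [[0, 0, 0, 0, 0, -1, 0], [0, 0, 0, 0, 0, -1, 0], [0, 0, 0, 0, 0, -0.8, 0], [0, 0, 0, 0, 0, -0.2, 0], [0, 0, 0, 0, 0, 0, 0]]

```text
time: 6.5
tool_pos: [0.5132, 0.1608, 0.2706]
tool_rot: [-0.691, 0.692, 0.147, -0.149]
contact_force: [-0.7, 0.6, 0.2]
gripper_width: 0.001
```

```bash
python3 - <<'E'
from h import *
import cv2
print(state()["tool_pos"])
f=grab_frame("side"); a=f[70:240,180:390]; cv2.imwrite(f"pics/side5.png",cv2.resize(a,None,fx=3.5,fy=3.5,interpolation=cv2.INTER_CUBIC))
E
```

```text
[0.51323978 0.16075863 0.27055924]
```

View pics/side5.png

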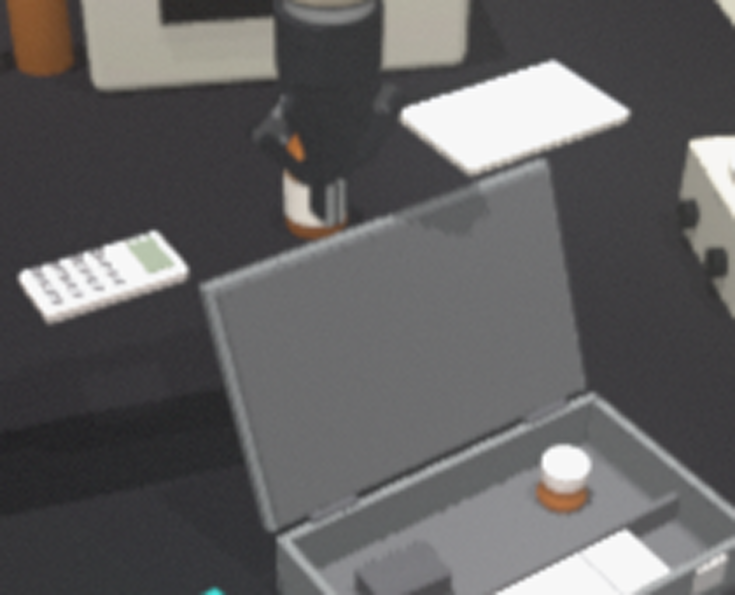

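carry_out:
  rows:
    - [[0, 0, 0, 0.16, -0.35, 0, 0], [0, 0, 0, 0.16, -0.35, 0, 0], [0, 0, 0, 0.16, -0.35, 0, 0], [0, 0, 0, 0.16, -0.35, 0, 0], [0, 0, 0, 0.16, -0.35, 0, 0]]

```text
time: 7.05
tool_pos: [0.5466, 0.0909, 0.2736]
tool_rot: [0.692, -0.691, -0.149, 0.147]
contact_force: [-1.7, 3.6, 2.1]
gripper_width: -0.003
```

```bash
python3 - <<'E'
from h import *
import cv2
print(state()["tool_pos"])
f=grab_frame("side"); a=f[70:240,180:390]; cv2.imwrite(f"pics/side6.png",cv2.resize(a,None,fx=3.5,fy=3.5,interpolation=cv2.INTER_CUBIC))
E
```

```text
[0.54655523 0.09090594 0.27360501]
```

View pics/side6.png

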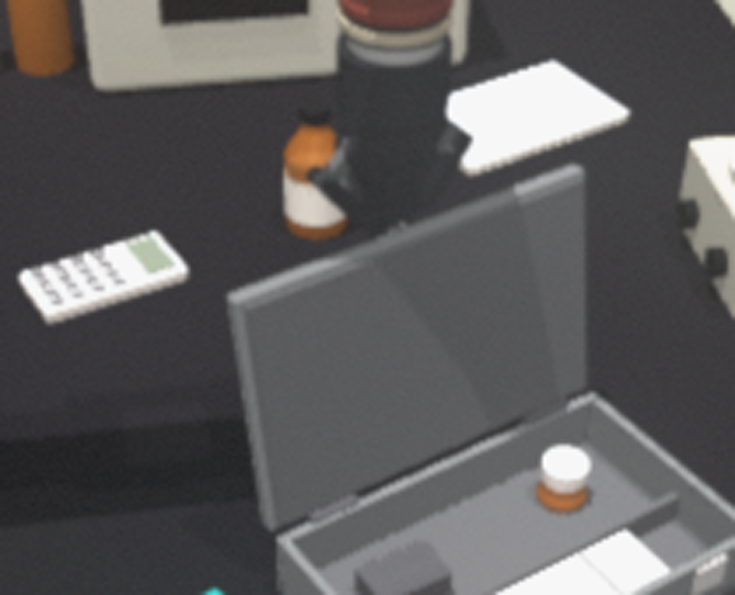

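carry_out:
  rows:
    - [[0, 0, 0, 0.16, -0.36, 0, 0], [0, 0, 0, 0.16, -0.36, 0, 0], [0, 0, 0, 0.13, -0.3, 0.02, 0], [0, 0, 0, 0.13, -0.3, 0.02, 0], [0, 0, 0, 0.13, -0.3, 0.02, 0]]

```text
time: 7.6
tool_pos: [0.5743, 0.0264, 0.2742]
tool_rot: [0.692, -0.691, -0.149, 0.148]
contact_force: [1.2, 4.3, -0.0]
gripper_width: -0.001
```

```bash
cat > look.py <<'E'
from h import *
import cv2,sys
p=state()["tool_pos"]
c=np.array([.617,-.05]);a=np.radians(24.2);ex=np.array([np.cos(a),np.sin(a)]);ey=np.array([-ex[1],ex[0]])
print(p,"case",(p[:2]-c)@ex,(p[:2]-c)@ey)
f=grab_frame("side"); a=f[80:290,180:430]; cv2.imwrite(f"pics/{sys.argv[1]}.png",cv2.resize(a,None,fx=2.8,fy=2.8,interpolation=cv2.INTER_CUBIC))
E
python3 look.py side7
```

```text
[0.57429652 0.02643548 0.27421896] case -0.007618043325771667 0.08722347745265635
```

View pics/side7.png

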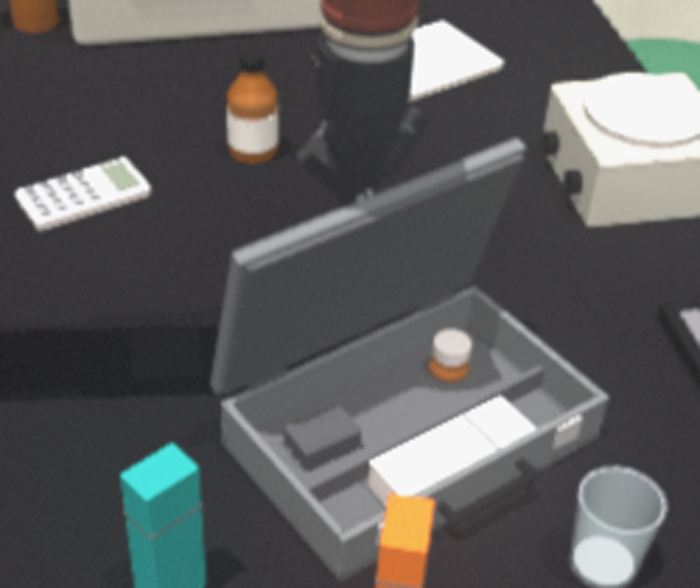

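carry_out:
  rows:
    - [[0, 0, 0, 0.13, -0.3, -0.03, 0], [0, 0, 0, 0.13, -0.3, -0.05, 0], [0, 0, 0, 0.13, -0.3, -0.07, 0], [0, 0, 0, 0.12, -0.27, -0.12, 0], [0, 0, 0, 0.12, -0.27, -0.15, 0]]

```text
time: 8.15
tool_pos: [0.5993, -0.0316, 0.2568]
tool_rot: [-0.691, 0.691, 0.148, -0.149]
contact_force: [-0.6, 2.3, 0.8]
gripper_width: 0.0
```

```bash
python3 look.py side8
```

```text
[ 0.59926746 -0.03163003  0.2567602 ] case -0.00864392895954982 0.024024591829728572
```

View pics/side8.png

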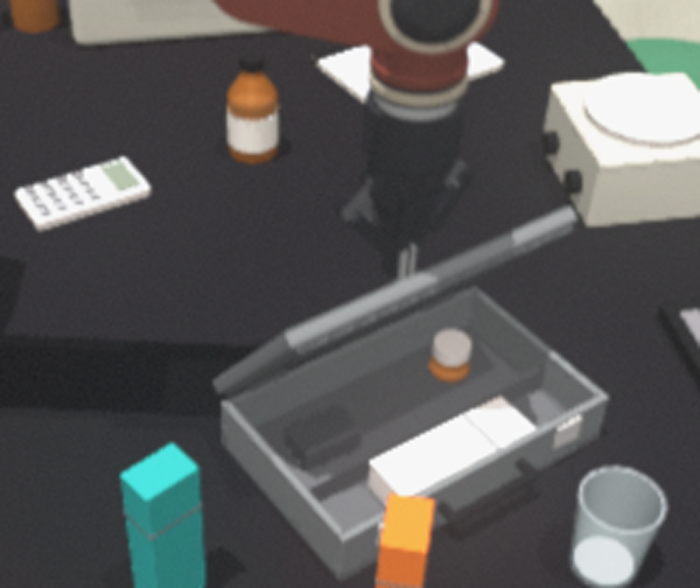

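carry_out:
  rows:
    - [[0, 0, 0, 0.12, -0.26, -0.18, 0], [0, 0, 0, 0.11, -0.24, -0.2, 0], [0, 0, 0, 0.11, -0.24, -0.22, 0], [0, 0, 0, 0.1, -0.23, -0.24, 0], [0, 0, 0, 0.08, -0.18, -0.28, 0]]

```text
time: 8.7
tool_pos: [0.6204, -0.0776, 0.2121]
tool_rot: [-0.691, 0.692, 0.148, -0.148]
contact_force: [-0.5, 1.4, 1.4]
gripper_width: -0.004
```

carry_out:
  rows:
    - [[0, 0, 0, 0.08, -0.18, -0.29, 0], [0, 0, 0, 0.08, -0.18, -0.3, 0], [0, 0, 0, 0.05, -0.1, -0.3, 0], [0, 0, 0, 0.04, -0.08, -0.3, 0]]

```text
time: 9.1
tool_pos: [0.63, -0.0988, 0.164]
tool_rot: [-0.691, 0.692, 0.148, -0.148]
contact_force: [-1.1, 0.3, 1.9]
gripper_width: -0.004
```

```bash
python3 look.py side9
```

```text
[ 0.6299517  -0.09884694  0.16402186] case -0.008209980670203362 -0.04986348156642018
```

View pics/side9.png

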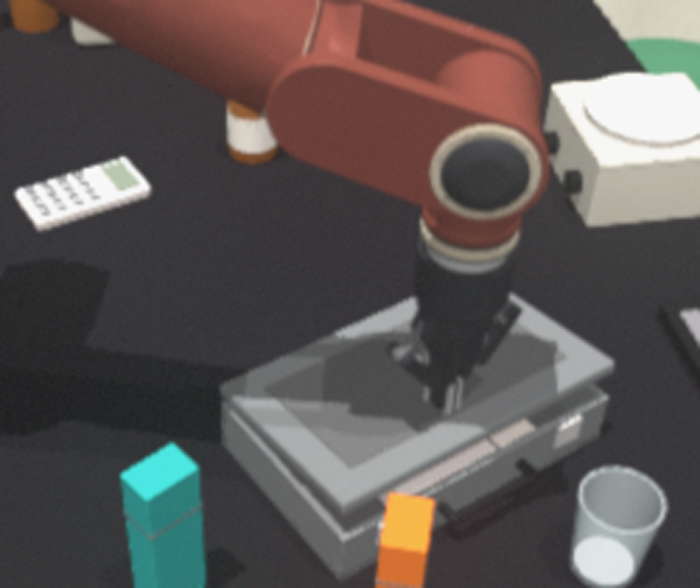

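carry_out:
  rows:
    - [[0, 0, 0, 0.02, -0.05, -0.2, 0], [0, 0, 0, 0, 0, -0.15, 0], [0, 0, 0, 0, 0, -0.1, 0]]

```text
time: 9.45
tool_pos: [0.631, -0.1002, 0.1474]
tool_rot: [-0.691, 0.692, 0.149, -0.148]
contact_force: [-7.4, 1.5, 23.3]
gripper_width: -0.001
```

carry_out:
  rows:
    - [[0, 0, 0, 0, 0, -0.05, 0], [0, 0, 0, 0, 0, 0, 0]]

```text
time: 9.65
tool_pos: [0.631, -0.1002, 0.1476]
tool_rot: [-0.691, 0.692, 0.148, -0.149]
contact_force: [-6.6, 0.4, 10.5]
gripper_width: -0.001
```

carry_out:
  rows:
    - [[0, 0, 0, 0, 0, -0.06, 0], [0, 0, 0, 0, 0, -0.06, 0], [0, 0, 0, 0, 0, 0, 0], [0, 0, 0, 0, 0, 0, 0]]

```text
time: 10.05
tool_pos: [0.6313, -0.1002, 0.1474]
tool_rot: [-0.691, 0.692, 0.148, -0.149]
contact_force: [-17.7, 3.5, 31.0]
gripper_width: 0.002
```

carry_out:
  rows:
    - [[0, 0, 0, 0, 0, 0.3, 0], [0, 0, 0, 0, 0, 0.8, 0], [0, 0, 0, 0, 0, 1, 0], [0, 0, 0, -0.7, 0, 1, 0], [0, 0, 0, -0.9, 0, 0.6, 0]]

```text
time: 10.55
tool_pos: [0.5676, -0.1002, 0.2923]
tool_rot: [-0.69, 0.692, 0.15, -0.147]
contact_force: [-0.7, 0.1, 0.3]
gripper_width: -0.001
```

carry_out:
  rows:
    - [[0, 0, 0, -0.9, 0.3, 0.5, 0], [0, 0, 0, -0.9, 0.3, 0.5, 0], [0, 0, 0, 0, 1, 0, 0], [0, 0, 0, 0, 1, 0, 0], [0, 0, 0, 0, 0, 0, 0]]

```text
time: 11.05
tool_pos: [0.4941, 0.0073, 0.3288]
tool_rot: [0.691, -0.691, -0.151, 0.149]
contact_force: [0.4, -0.7, 0.7]
gripper_width: 0.002
```

```bash
python3 look.py side10; python3 - <<'E'
from h import *
import cv2
f=grab_frame("top"); cv2.imwrite("pics/top10.png",f)
print(state()["contact_force"])
E
```

```text
[0.49411386 0.00728952 0.32877566] case -0.08860262409938319 0.10262878074051392
[ 0.08393324  0.07225564 -0.43941702]
```

View pics/side10.png

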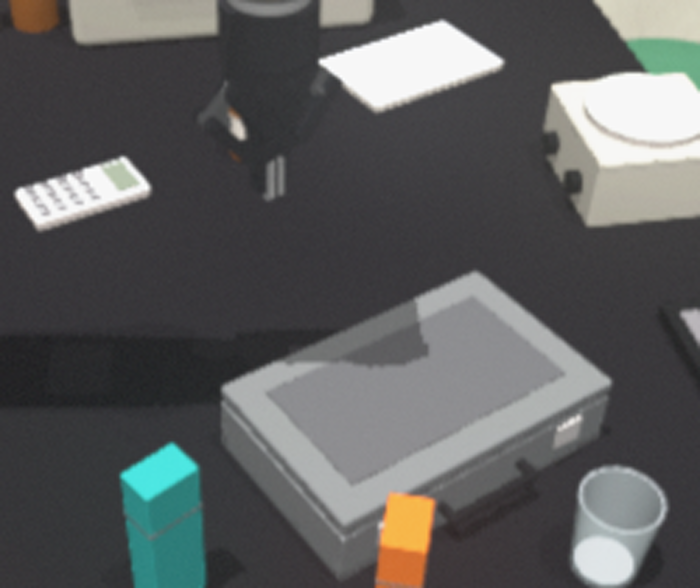

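View pics/top10.png

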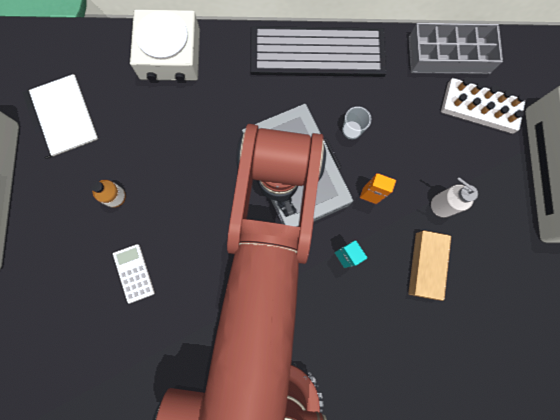

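The lid looks shut. I'll check it numerically by projecting the free-edge corners of a fully shut lid (z = 75 mm) into the side view.

```bash
python3 - <<'E'
from h import *
c=np.array([.617,-.05]);a=np.radians(24.2);ex=np.array([np.cos(a),np.sin(a)]);ey=np.array([-ex[1],ex[0]])
for x,y in((-.15,-.095),(.15,-.095),(-.15,.095),(.15,.095)):
  print([((proj("side",np.r_[c+ex*x+ey*y,z])-[180,80]+.32)*2.8).round(0).tolist() for z in (.055,.075,.085)])
import cv2
a=cv2.imread("pics/side10.png")[360:590,200:640];cv2.imwrite("pics/side10c.png",cv2.resize(a,None,fx=1.8,fy=1.8))
E
```

```text
[[339.0, 542.0], [340.0, 527.0], [340.0, 519.0]]
[[606.0, 398.0], [610.0, 382.0], [612.0, 374.0]]
[[216.0, 403.0], [216.0, 387.0], [215.0, 379.0]]
[[471.0, 286.0], [473.0, 270.0], [474.0, 262.0]]
```

View pics/side10c.png

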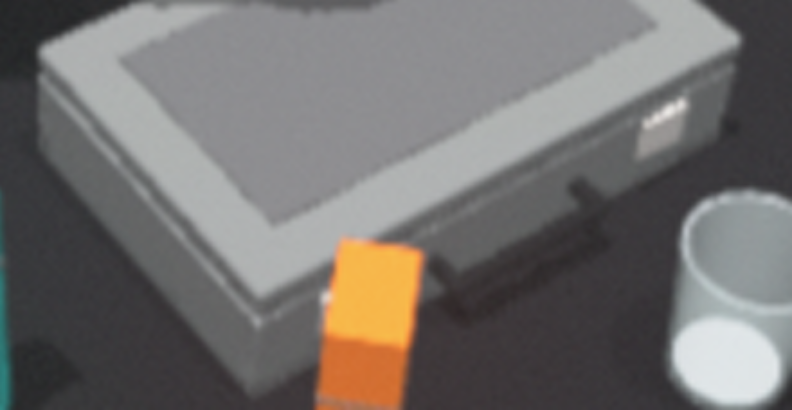

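The measured corners (343,525) and (611,381) match the predictions for a shut lid, (340,527) and (610,382). The seam is even all round, so I'm handing in.

```bash
python3 -c "
from plant import *
print(job_done(), state()['time'])"
```

```text
the job is handed in; nothing more can be done
the job is handed in; nothing more can be done
```

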